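# Unlock the empties box and post the spent thinner tin

### The job

First free the flap of the red empties box: pull its T-handle index plunger up and twist it into its rest notch, so that it stays up by itself when you let go. Then lay the empty thinner tin lengthwise on the loading shelf in front of the flap and let go of it; take it again from its rear end and post it right through the flap, so that it lies inside the box and the flap has swung shut behind it. Leave the plunger parked in its notch, and leave the paint pot, the spray can and the screwdriver where they are.

Things in the scene. Friction and masses are not known exactly. Their poses are not given: they have to be found in the camera images.
- box: Red sheet-steel drop box with a yellow band, screwed to the bench. Origin on the bench, in the plane of the front face under the middle of the flap opening; x points into the box, y to the left seen from the loading shelf, z up. The box spans x 0 to 240, y -85 to 105, z 0 to 155 mm. Its roof is closed; the rear part is a clear sight panel.
- shelf_mid (a point): Centre of the top of the bare steel loading shelf, level, 55 mm above the bench, axes as the box. The shelf spans box x -175 to 0 mm, 82 mm wide between two side lips 6 mm high and 4 mm thick, in line with the sides of the opening.
- sill_mid (a point): Middle of the opening's lower edge, where the shelf meets the front face (box x 0, y 0, z 55 mm). The opening is 82 mm wide, 70 high. Right behind the flap the inside drops 52 mm: a tin past its balance point tips in nose first and its rear end must still be pushed over the edge. A gripper tilted back 40 deg can push its tips a little past the face; held upright its body meets the front first.
- flap (a joint): The yellow flap, 74 mm high, 90 wide, hung on a rod along the top of the opening (box x 6, z 125 mm). 0 = closed, hanging down; grows to 1.45 rad as its lower edge swings into the box. A light spring and its weight shut it (under 3 N at the lower edge). While the plunger is down, its pin blocks the flap.
- t_handle (a point): Centre of the black T-handle of the index plunger, on its vertical axis (box x 13, y 58 mm), 216 mm above the bench while down. The bar is 76 mm long, 18 thick, 18 high, along this point's x axis; while locked it points along the box's x axis. Below it a 10 mm neck; the steel barrel, 32 mm across, begins 23 mm below the bar's centre (its raised stops).
- plunger_lift (a joint): Lift of the plunger in m, 0 = down (flap locked). Spring and weight pull it down with 8 N at 0, rising to 14 N at 0.024. It must be pulled up at least 0.022 before it can turn; it stops at 0.028. Resting in its notch it reads 0.0165, and the flap is then free.
- plunger_turn (a joint): Turn of the plunger in rad, counterclockwise seen from above, 0 = locked. It turns only when pulled up and stops at 1.31; the rest notch is centred at 1.22 (70 degrees) and takes the brass cross pin from about 1.1 on. Let down there, the pin drops 5.5 mm into the notch and stays up. Short of the notch it is not parked.
- tin: The empty white and blue metal thinner tin, lying on its broad face: body 140 mm long, 58 wide, 40 high, with a black screw cap 28 mm across and 22 mm long on the end. Origin on its underside; x along the tin towards the cap, z up. The body spans x -80 to 60 mm, the cap x 60 to 82 mm. About 130 g, balanced near the origin. It may go in either end first.
- screwdriver: Bystander: orange-handled screwdriver, 200 mm long, lying on the bench; origin under its middle.
- paint_pot: Bystander: small paint pot standing, 100 mm across, 108 mm high; origin at the centre of its base.
- spray_can: Bystander: red spray can standing, 53 mm across, 155 mm high; origin at the centre of its base.
- tin_center (a point): Centre of the tin, 20 mm above its origin.
Mind the look-alikes: they are no part of the job. What is shaped like the tin but purple is not meant.

How it is judged:
By the outcome, as a careful person would: the job done as asked, in the order asked, and still so for the second after the job is handed in, with the robot touching nothing.
It also fails if it takes over 72 s, if anything falls off the work surface, if the arm or the gripper's body presses on something with over 40 N, if the wrist force passes 120 N, or if a joint passes its speed limit or range.

### The arm

A 6-joint arm with a two-finger parallel gripper is mounted at the origin on the work surface. World frame = base frame: x ahead of the robot, y to its left, z up, the work surface at z = 0. Lengths are in m, angles in rad, forces in N, time in s.
With the tool pointing down it reaches from about 0.325 to 0.775 m from the base axis. Payload 5.5 kg.
Tool frame: the origin (TCP) lies between the finger pads; the fingertips stand 8 mm ahead of it and the grasp point (between the pads) lies 11 mm behind it; z points along the fingers, x is the direction in which the jaws open and shut, and the axes are right-handed (so a half turn about z gives the same grasp; the last joint's range is limited). The gripper opens to 85 mm and grips with 20 to 120 N. Pads are 22 mm wide; open, the fingers measure 114 mm over their backs; the gripper's body (76 mm by 85 mm) begins 54 mm behind the grasp point. The pads swing forward as they close: fully open they stand 13 mm farther back than shut.
Start: joints at [-1.263, 0.091, 1.231, -0, 1.82, -0.057], TCP at [0.214, -0.561, 0.239] pointing down, gripper open.
Joint ranges: [-2.87, 2.87], [-0.86, 2.18], [0.17, 2.46], [-1.51, 4.65], [0.06, 2.69], [-2.65, 2.65]. Speed limits (rad/s): [2.57, 2.57, 3.01, 3.14, 3.14, 3.14].

### API

Orientations are given as a rotation vector (axis times angle).
In Python, from plant import r gives the robot as it stands.
- The arm moves only by the tool carry_out, never from a script. Its argument "commands" is a list of rows, each a list of 6 numbers: the shift along the tool's x, y, z normalised to -1 to 1, where 1 is 0.1 m, then the turn, a rotation vector about the tool's x, y, z normalised to -1 to 1, where 1 is 45 degrees. In form: [[x, y, z, rx, ry, rz], ...]. A call has 1 to 20 rows; each row shifts and turns the commanded pose from where the row before left it, along the tool's axes as they then stand; what a row does not reach is not made up. A row lasts 1/8 s, in which the tool goes at most 62.5 mm and 10.7 degrees, less where a joint would pass 70% of its speed; a pose out of reach is approached as far as the arm can. A call with a number of a shift or a turn outside -1 to 1 is refused whole. A call with a gripper value outside its range is refused whole. "gripper" is the gripper command: -1 is fully open, 1 is shut, values between are in proportion, set as the call begins (left out, the last holds). The fingers move at their own pace and stop on an object; "newtons" is the grip in N (left out, the last holds). Time passes only in rows, so rows that do not move let the fingers close. It gives the time, the measured TCP pose, the force and the opening at its end, in the units of the state.
- r.observe(): the state, without advancing time (a new reading comes with each control period).
- r.capture(name): name is "scene" or "top"; returns (picture, depth): 384x512x3 uint8, red, green, blue; 384x512 float32, m along the optical axis (not along the pixel's ray), 0 where there is no reading.
- r.get_calibration(name): a dict with "fov_y" (degrees; the focal length in pixels is half the picture's height over the tangent of half this angle, whatever the lens; pixels are square), "cx", "cy" (the principal point, pixels), "world_from_camera" (4x4, takes a point from camera to world coordinates). Camera axes: x right, y up, looking along -z (the intrinsics and any distortion apply to the point x, -y, -z); pixel columns grow to the right and rows downward; lengths in m; the calibration is good to about 2 mm. A picture is of the moment at which its call begins. get_calibration takes no time and is no camera call.
- r.close_job(): hands the job in, once; it reports no verdict.
The state is a dict: "clock": time; "q": joint angles; "dq": joint speeds; "joint_efforts": joint torques, N m; "tcp_pos": TCP position; "tool_rot": TCP orientation; "ft_force": force on the tool from outside, world axes, zero at the start; "wrist_torque": the same for the moment, N m; "gripper_width": finger opening in m.
Only numpy, scipy, OpenCV 4.12 (cv2) and the standard library are available. Lean on these libraries where they do the work, as an engineer would, in place of code of your own. Each camera call takes 0.05 s, during which the arm holds its last target.

## Working session

There is one attempt and no reset: what is moved stays moved. The work goes in short steps, Python scripts to look and compute and a tool call to move; the robot and the scene stay as the last step left them, time stands still between calls to the robot, and variables do not carry over. Pictures are saved under pics/ and viewed, and the job is handed in when it is done.

Besides the shell and the picture viewer there is one more tool, called after "Call:" by a JSON object that holds its "name" and its "arguments", one argument or row to a line. carry_out: Moves the arm, as the interface text tells. Its arguments: {"type":"object","properties":{"commands":{"type":"array","items":{"type":"array","items":{"type":"number","minimum":-1,"maximum":1}}},"gripper":{"type":"number"},"newtons":{"type":"number"}},"required":["commands"]}

```bash
ls; mkdir -p pics
python3 - <<'E'
from plant import r
import cv2,numpy as np
print(r.observe())
for n in("scene","top"):
    im,d=r.capture(n); c=r.get_calibration(n); print(n,c)
    cv2.imwrite(f"pics/{n}0.png",im[:,:,::-1]); np.savez(f"{n}0.npz",im=im,d=d,**{k:np.array(v) for k,v in c.items() if not isinstance(v,str)})
E
```

```text
pics
{'clock': 0.0, 'q': array([-1.26272143e+00,  9.18742019e-02,  1.23189956e+00, -5.35537854e-07,
        1.81979950e+00, -5.67144609e-02]), 'dq': array([ 0.0007685 , -0.00076402, -0.00015812,  0.00190723,  0.00105335,
        0.00047448]), 'joint_efforts': array([-1.05472438e-04, -4.58733273e+01, -4.18023205e+01, -6.45999785e-05,
        1.15596713e-02,  2.85185183e-05]), 'tcp_pos': array([ 0.21395963, -0.5602656 ,  0.23813395]), 'tool_rot': array([-2.58652842e+00,  1.78096771e+00,  2.45785112e-03]), 'ft_force': array([ 0.39777832, -0.93571024, -0.00193957]), 'wrist_torque': array([-0.01890277,  0.01720422, -0.01618646]), 'gripper_width': 0.08545548647103529}
scene {'fov_y': 47.41404448861206, 'cx': 253.18447592241813, 'cy': 193.57321987195462, 'world_from_camera': array([[ 0.59235037, -0.42969549,  0.68152976,  1.41553334],
       [ 0.80561893,  0.32635165, -0.49444186, -0.67201253],
       [-0.00995892,  0.84193609,  0.53948534,  0.83795089],
       [ 0.        ,  0.        ,  0.        ,  1.        ]])}
top {'fov_y': 45.5113891867786, 'cx': 266.3025689296344, 'cy': 181.53257200488974, 'world_from_camera': array([[-0.02939211,  0.98607485, -0.16368413,  0.31410271],
       [-0.99953251, -0.02761519,  0.01312116, -0.04185015],
       [ 0.00841827,  0.16399327,  0.98642554,  1.47637513],
       [ 0.        ,  0.        ,  0.        ,  1.        ]])}
```

View pics/scene0.png

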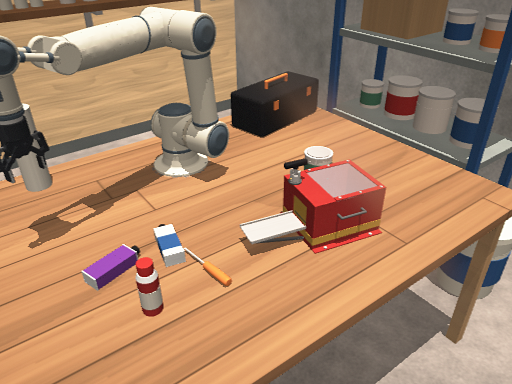

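View pics/top0.png

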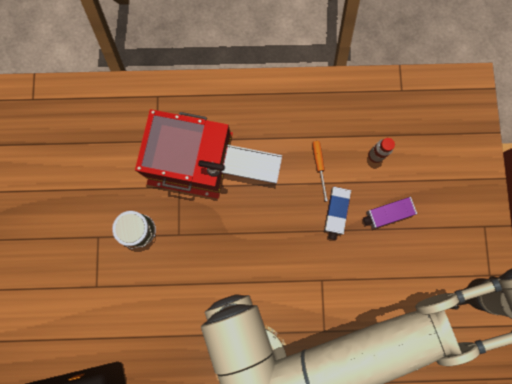

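```bash
cat > h.py <<'E'
import numpy as np,cv2
def load(n):
    z=np.load(n+".npz"); return z
def cloud(z):
    im,d=z['im'],z['d']; H,W=d.shape; f=H/2/np.tan(np.radians(float(z['fov_y']))/2)
    v,u=np.mgrid[:H,:W]
    p=np.stack([(u-z['cx'])/f*d,-(v-z['cy'])/f*d,-d,np.ones_like(d)],-1)
    P=p@z['world_from_camera'].T
    P=P[...,:3]; P[d==0]=np.nan
    return im,P
def snap(n,tag):
    from plant import r
    im,d=r.capture(n); c=r.get_calibration(n)
    cv2.imwrite(f"pics/{tag}.png",im[:,:,::-1]); np.savez(f"{tag}.npz",im=im,d=d,**{k:np.array(v) for k,v in c.items() if not isinstance(v,str)})
    return load(tag)
E
python3 - <<'E'
from h import *
for n,pts in (("top0",dict(shelfc=(250,165),bench=(280,260),roof=(213,145),handle=(211,167),tinblue=(339,207),tinwhite=(343,194),cap=(333,236),purple=(395,211),spray=(388,145),pot=(130,228),drv=(318,155))),("scene0",dict(shelfc=(273,228),bench=(200,200),roof=(310,185),handle=(297,164),tinblue=(170,240),tinwhite=(172,257),cap=(164,228)))):
    im,P=cloud(load(n))
    for k,(u,v) in pts.items(): print(n,k,P[v,u].round(4),im[v,u])
for n,(x0,y0,x1,y1) in (("top0",(130,90,420,260)),("scene0",(130,140,400,330))):
    c=cv2.imread(f"pics/{n}.png")[y0:y1,x0:x1]; s=790/(x1-x0); cv2.imwrite(f"pics/{n}z.png",cv2.resize(c,None,fx=s,fy=min(s,s),interpolation=2)[:600]); print(s)
E
```

```text
top0 shelfc [ 0.604  -0.0108  0.0571] [201 204 204]
top0 bench [ 0.305  -0.0979 -0.0079] [161 102  55]
top0 roof [0.6468 0.0949 0.1577] [199  37  31]
top0 handle [0.5674 0.0943 0.2235] [40 27 24]
top0 tinblue [ 0.4647 -0.2882  0.0384] [ 58  84 134]
top0 tinwhite [ 0.5057 -0.303   0.0394] [201 203 210]
top0 cap [ 0.3746 -0.2654  0.032 ] [55 42 38]
top0 purple [ 0.4465 -0.463   0.0437] [149  75 158]
top0 spray [ 0.6337 -0.4248  0.1531] [197  52  40]
top0 pot [0.4126 0.3492 0.1076] [201 201 183]
top0 drv [ 0.6361 -0.2307  0.0317] [198 124  38]
scene0 shelfc [ 0.6135 -0.0193  0.0548] [249 243 235]
scene0 bench [ 0.2814 -0.0776  0.0022] [240 177 119]
scene0 roof [0.6187 0.1151 0.1564] [237  67  62]
scene0 handle [0.5814 0.093  0.2186] [28 24 24]
scene0 tinblue [ 0.4635 -0.2822  0.0406] [ 72 119 180]
scene0 tinwhite [ 0.5222 -0.3075  0.0297] [154 150 143]
scene0 cap [ 0.3987 -0.2692  0.0392] [254 254 250]
2.7241379310344827
2.925925925925926
```

View pics/top0z.png

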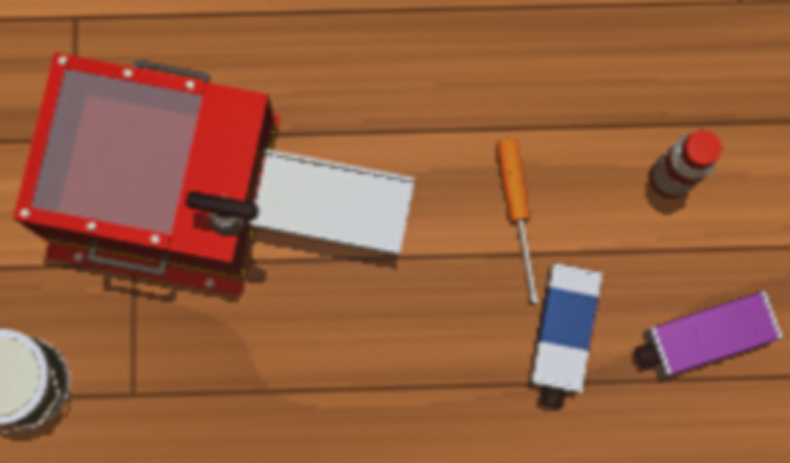

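View pics/scene0z.png

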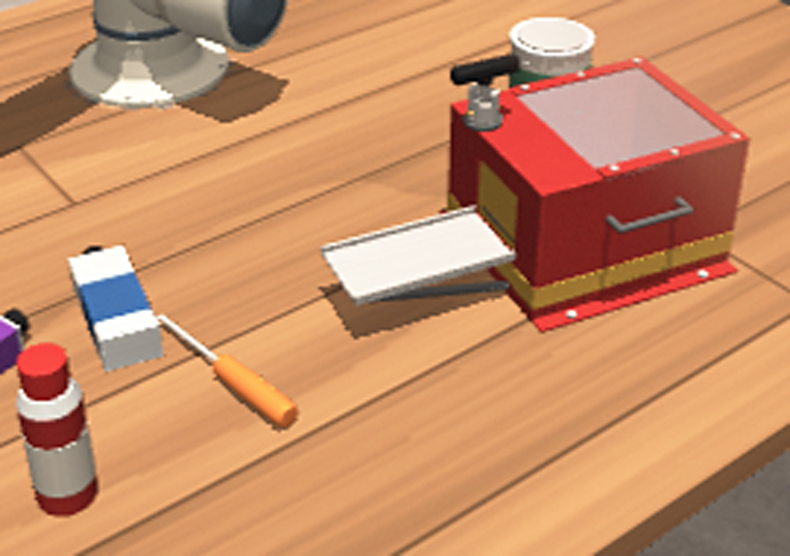

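```bash
cat > m.py <<'E'
from h import *
def rect(pts):
    c,s,a=cv2.minAreaRect((pts*1000).astype(np.float32)); 
    return np.round(c,1),np.round(s,1),round(a,2)
def trim(p,mask):
    mask=mask.astype(np.uint8); n,l,st,_=cv2.connectedComponentsWithStats(mask); 
    return l==1+np.argmax(st[1:,4])
def go(tag):
    im,P=cloud(load(tag)); x,y,z=np.moveaxis(P,-1,0); R,G,B=[im[...,i].astype(int) for i in range(3)]
    reg=lambda a,b,c,d:(x>a)&(x<b)&(y>c)&(y<d)
    gray=(abs(R-G)<25)&(abs(G-B)<25)
    ms={'shelf':reg(.5,.7,-.13,.09)&gray&(R>150)&(z>.04)&(z<.075),
     'handle':reg(.5,.68,.0,.2)&(z>.195)&(z<.25)&(R<90)&(abs(R-B)<30),
     'tintop':reg(.35,.56,-.37,-.2)&(z>.03)&(z<.06)&((B>R-12))&(R+G+B>150),
     'tin':reg(.35,.56,-.37,-.2)&(z>.018),
     'roof':reg(.5,.8,.03,.35)&(z>.14)&(z<.175)}
    for k,m in ms.items():
        m=trim(P,m); p=P[m]; print(tag,k,m.sum(),rect(p[:,:2]),'z med',np.median(p[:,2]).round(4),'mean',p.mean(0).round(4))
if __name__=="__main__":
    go('top0');go('scene0')
E
python3 m.py
```

```text
top0 shelf 1503 (array([608.9, -16.4]), array([176. ,  90.6]), 76.85) z med 0.0555 mean [ 0.6086 -0.018   0.0557]
top0 handle 139 (array([572.1,  93.9]), array([69.6, 16.8]), 79.6) z med 0.2245 mean [0.5714 0.0919 0.2235]
top0 tintop 796 (array([ 455.1, -283.3]), array([ 56.5, 141.8]), 76.46) z med 0.0399 mean [ 0.4547 -0.2831  0.0399]
top0 tin 916 (array([ 446. , -282.6]), array([ 59.5, 163. ]), 76.72) z med 0.0394 mean [ 0.4501 -0.2819  0.0388]
top0 roof 5027 (array([644. , 184.8]), array([247.4, 192. ]), 77.38) z med 0.1555 mean [0.6447 0.1899 0.1554]
scene0 shelf 1041 (array([607.7, -17.8]), array([176.9,  95.2]), 76.5) z med 0.056 mean [ 0.6044 -0.0189  0.0564]
scene0 handle 156 (array([577.5,  92.6]), array([75.7, 19.7]), 77.69) z med 0.2209 mean [0.5781 0.0903 0.2193]
scene0 tintop 601 (array([ 449.7, -283.6]), array([ 57.1, 156.7]), 76.71) z med 0.0406 mean [ 0.46   -0.2862  0.0406]
scene0 tin 779 (array([ 447.6, -282.4]), array([ 58.9, 166.8]), 77.05) z med 0.0402 mean [ 0.4674 -0.2888  0.0382]
scene0 roof 3055 (array([644.2, 185.3]), array([250.4, 197.7]), 77.65) z med 0.1558 mean [0.6574 0.1779 0.1552]
```

```bash
cat > d.py <<'E'
import numpy as np
from scipy.spatial.transform import Rotation as Ro
YAW=np.radians(77.2); O=np.array([.6275,.0675,0]); 
Rb=Ro.from_euler('z',YAW)
def box(p): return O+Rb.apply(p)
def tobox(p): return Rb.inv().apply(np.array(p)-O)
def mat(zax,xax):
    z=np.array(zax,float);z/=np.linalg.norm(z);x=np.array(xax,float);x-=z*(x@z);x/=np.linalg.norm(x)
    return Ro.from_matrix(np.c_[x,np.cross(z,x),z])
def delta(pos,R,s=None):
    """total: rotation first (tool axes, units of 45deg), then shift (new tool axes, units .1 m)"""
    from plant import r
    s=s or r.observe(); R0=Ro.from_rotvec(s['tool_rot']); p0=s['tcp_pos']
    rv=(R0.inv()*R).as_rotvec()/(np.pi/4)
    sh=R.inv().apply(np.array(pos)-p0)/.1
    sh0=R0.inv().apply(np.array(pos)-p0)/.1
    return np.round(rv,3),np.round(sh,3),np.round(sh0,3)
E
python3 - <<'E'
from d import *
from plant import r
s=r.observe(); print(Ro.from_rotvec(s['tool_rot']).as_matrix().round(3))
for sg in(1,-1):
    R=mat([0,0,-1],sg*Rb.apply([0,1,0]))
    print(sg,delta([.5745,.0930,.30],R))
E
```

```text
[[ 0.357 -0.934 -0.001]
 [-0.934 -0.357  0.002]
 [-0.002 -0.    -1.   ]]
1 (array([2.000e-03, 1.000e-03, 2.749e+00]), array([-2.068,  7.169, -0.617]), array([-4.818, -5.699, -0.608]))
-1 (array([-1.000e-03,  2.000e-03, -1.251e+00]), array([ 2.068, -7.169, -0.617]), array([-4.818, -5.699, -0.608]))
```

Call:
{"name": "carry_out", "arguments": {
  "commands": [
    [0,0,-0.3,0,0,-0.2],
    [0,0,-0.31,0,0,-0.21],
    [0,0,0,0,0,-0.21],
    [0,0,0,0,0,-0.21],
    [0,0,0,0,0,-0.21],
    [0,0,0,0,0,-0.21]
  ],
  "gripper": -1
}}

```text
clock: 0.85
tcp_pos: [0.214, -0.5604, 0.2996]
tool_rot: [-3.122, 0.343, 0.001]
ft_force: [-0.9, -0.7, -0.3]
gripper_width: 0.0853
```

Call:
{"name": "carry_out", "arguments": {
  "commands": [
    [0.05,-0.2,0,0,0,0],
    [0.1,-0.4,0,0,0,0],
    [0.12,-0.42,0,0,0,0],
    [0.12,-0.42,0,0,0,0],
    [0.12,-0.42,0,0,0,0],
    [0.12,-0.42,0,0,0,0],
    [0.12,-0.42,0,0,0,0],
    [0.12,-0.42,0,0,0,0],
    [0.12,-0.42,0,0,0,0],
    [0.12,-0.42,0,0,0,0],
    [0.12,-0.42,0,0,0,0],
    [0.12,-0.42,0,0,0,0],
    [0.12,-0.42,0,0,0,0],
    [0.12,-0.42,0,0,0,0],
    [0.12,-0.42,0,0,0,0],
    [0.12,-0.42,0,0,0,0],
    [0.12,-0.4,0,0,0,0],
    [0.11,-0.26,0,0,0,0],
    [0,0,0,0,0,0]
  ]
}}

```text
clock: 3.22
tcp_pos: [0.574, 0.0913, 0.2987]
tool_rot: [3.122, -0.348, -0.004]
ft_force: [-0.6, -0.0, -0.3]
gripper_width: 0.0856
```

Run:
```python
from d import *
from plant import r
s=r.observe(); print(s['clock'],s['q'].round(3),s['tcp_pos'],s['ft_force'].round(2))
print(delta([.5745,.0930,.30],mat([0,0,-1],Rb.apply([0,-1,0]))))
from h import *
for n in("scene","top"): 
    z=snap(n,n+"1"); c=z['im'][:,:,::-1]
    x0,y0,x1,y1=(240,90,400,210) if n=="scene" else (120,90,300,225)
    cv2.imwrite(f"pics/{n}1z.png",cv2.resize(c[y0:y1,x0:x1],None,fx=4,fy=4,interpolation=2))
```

```text
3.225 [0.099 0.063 1.154 0.    1.927 0.321] [0.57404607 0.0913174  0.2986648 ] [-0.63 -0.01 -0.34]
(array([0.001, 0.003, 0.002]), array([ 0.001, -0.017, -0.013]), array([ 0.001, -0.017, -0.013]))
```

View images.

View pics/scene1z.png

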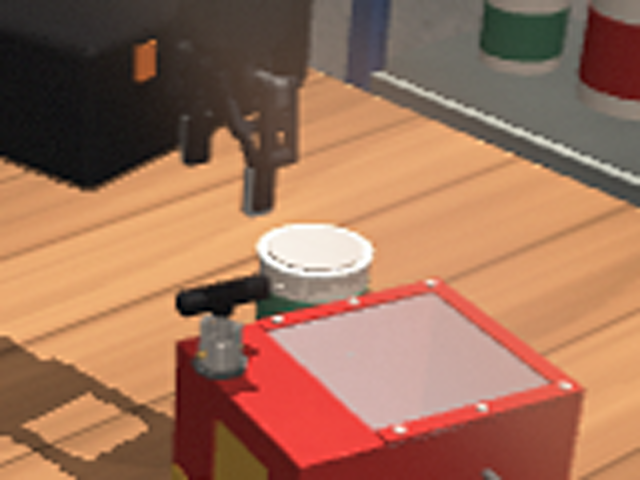

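View pics/top1z.png

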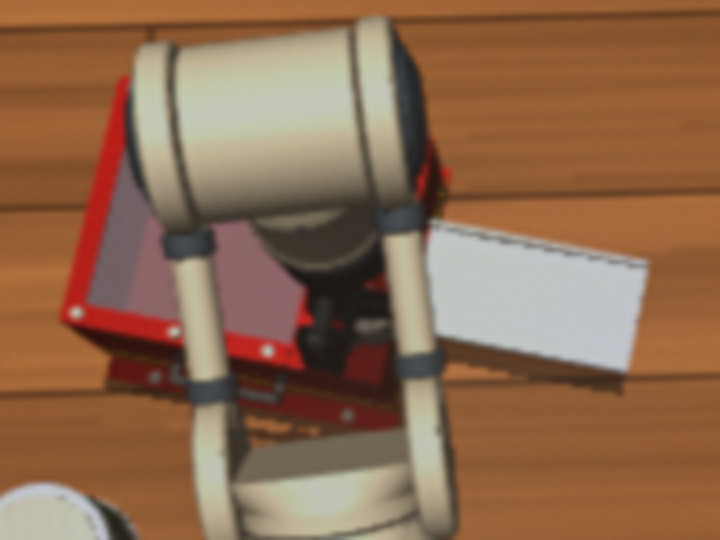

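```bash
cat >> h.py <<'E'
def proj(z,p):
    H=z['d'].shape[0]; f=H/2/np.tan(np.radians(float(z['fov_y']))/2)
    c=np.linalg.inv(z['world_from_camera'])@np.r_[p,1]
    return np.array([z['cx']+f*c[0]/-c[2], z['cy']-f*c[1]/-c[2]]).round(1)
E
python3 - <<'E'
from h import *; from d import *
for n in('scene0','top0'):
    z=load(n); c=np.array([.5745,.093,.216]); ex=Rb.apply([1,0,0])
    print(n,proj(z,c),proj(z,c-.038*ex),proj(z,c+.038*ex),'sill corners',[proj(z,box([0,y,.055])) for y in(-.041,.041)],[proj(z,box([-.175,y,.055])) for y in(-.041,.041)])
    im,P=cloud(z); g=(P[...,2]>.2)&(P[...,2]<.25)&(im.max(-1)<90)&(abs(P[...,0]-.57)<.06)&(abs(P[...,1]-.09)<.07)
    v,u=np.nonzero(g); print('bar px',u.mean(),v.mean(),u.min(),u.max(),v.min(),v.max())
E
```

```text
scene0 [295.4 163.9] [283.9 166.5] [306.7 161.3] sill corners [array([305. , 227.2]), array([292. , 212.6])] [array([250.6, 242.6]), array([239.7, 226.6])]
bar px 295.5923566878981 163.59872611464968 284 307 158 168
top0 [211.7 165. ] [225.  167.6] [198.5 162.4] sill corners [array([227.8, 146.2]), array([222.5, 171. ])] [array([281.8, 156.6]), array([276.9, 181.6])]
bar px 211.2258064516129 165.29032258064515 199 223 161 170
```

Call:
{"name": "carry_out", "arguments": {
  "commands": [
    [0,-0.017,0.3,0,0,0],
    [0,0,0.3,0,0,0],
    [0,0,0.2,0,0,0],
    [0,0,0.11,0,0,0],
    [0,0,0,0,0,0]
  ]
}}

```text
clock: 3.95
tcp_pos: [0.5736, 0.0908, 0.2089]
tool_rot: [3.121, -0.353, -0.001]
ft_force: [-0.1, -0.4, 0.5]
gripper_width: 0.0854
```

Call:
{"name": "carry_out", "arguments": {
  "commands": [
    [0,0,0,0,0,0],
    [0,0,0,0,0,0],
    [0,0,0,0,0,0],
    [0,0,0,0,0,0],
    [0,0,0,0,0,0],
    [0,0,0,0,0,0],
    [0,0,0,0,0,0],
    [0,0,0,0,0,0]
  ],
  "gripper": 1,
  "newtons": 80
}}

```text
clock: 4.95
tcp_pos: [0.5732, 0.0917, 0.21]
tool_rot: [-3.122, 0.351, 0.002]
ft_force: [-5.1, 0.3, 3.4]
gripper_width: 0.0164
```

Call:
{"name": "carry_out", "arguments": {
  "commands": [
    [0,0,-0.05,0,0,0],
    [0,0,-0.05,0,0,0],
    [0,0,-0.05,0,0,0],
    [0,0,-0.05,0,0,0],
    [0,0,-0.04,0,0,0],
    [0,0,0,0,0,0],
    [0,0,0,0,0,0]
  ]
}}

```text
clock: 5.82
tcp_pos: [0.5732, 0.0917, 0.2315]
tool_rot: [3.122, -0.351, -0.007]
ft_force: [-4.2, 2.2, -12.9]
gripper_width: 0.0165
```

Run:
```python
from h import *; from d import *
from plant import r
s=r.observe(); print(s['tcp_pos'],s['ft_force'],s['wrist_torque'],s['gripper_width'])
z=snap('scene','scene2'); c=z['im'][90:210,240:400,::-1]
cv2.imwrite("pics/scene2z.png",cv2.resize(c,None,fx=4,fy=4,interpolation=2))
```

```text
[0.57319428 0.0917047  0.23146161] [ -4.20697772   2.17384429 -12.91965353] [0.34606504 0.46397934 0.0102363 ] 0.016469598626154592
```

View pics/scene2z.png

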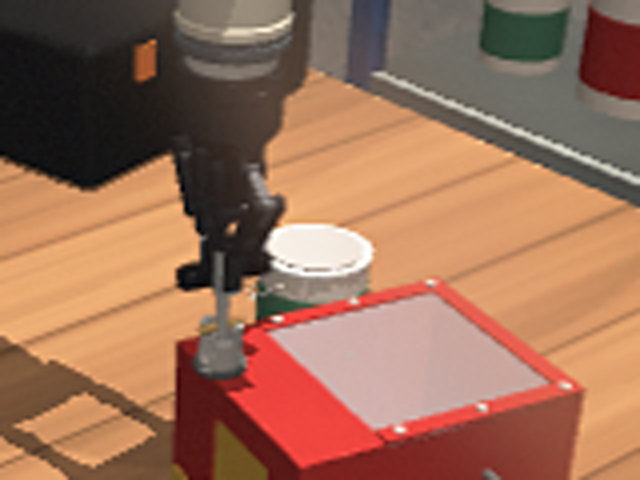

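Call:
{"name": "carry_out", "arguments": {
  "commands": [
    [0,0,-0.02,0,0,0],
    [0,0,-0.02,0,0,0],
    [0,0,0,0,0,0],
    [0,0,0,0,0,0]
  ]
}}

```text
clock: 6.38
tcp_pos: [0.5732, 0.0917, 0.2355]
tool_rot: [3.122, -0.351, -0.007]
ft_force: [-4.8, 2.7, -14.0]
gripper_width: 0.0164
```

Call:
{"name": "carry_out", "arguments": {
  "commands": [
    [0,0,0,0,0,-0.1],
    [0,0,0,0,0,-0.1]
  ]
}}

```text
clock: 6.62
tcp_pos: [0.5736, 0.0917, 0.2356]
tool_rot: [-3.14, 0.101, 0.005]
ft_force: [-2.5, 2.7, -12.9]
gripper_width: 0.0166
```

Call:
{"name": "carry_out", "arguments": {
  "commands": [
    [0,0,0,0,0,-0.15],
    [0,0,0,0,0,-0.15],
    [0,0,0,0,0,-0.15],
    [0,0,0,0,0,-0.15],
    [0,0,0,0,0,-0.15],
    [0,0,0,0,0,-0.15],
    [0,0,0,0,0,-0.15],
    [0,0,0,0,0,-0.15],
    [0,0,0,0,0,-0.15],
    [0,0,0,0,0,-0.05],
    [0,0,0,0,0,0]
  ]
}}

```text
clock: 8.0
tcp_pos: [0.5757, 0.093, 0.2364]
tool_rot: [-2.73, -1.553, -0.006]
ft_force: [6.8, 6.7, -14.2]
gripper_width: 0.0167
```

Run:
```python
from h import *; from d import *
from plant import r
s=r.observe(); print(s['tcp_pos'],s['ft_force'],s['wrist_torque'],s['gripper_width'])
M=Ro.from_rotvec(s['tool_rot']).as_matrix(); print('yaw turned',np.degrees(np.arctan2(M[1,0],M[0,0]))+12.8)
z=snap('scene','scene3'); c=z['im'][90:210,240:400,::-1]
cv2.imwrite("pics/scene3z.png",cv2.resize(c,None,fx=4,fy=4,interpolation=2))
```

```text
[0.57574339 0.09297105 0.23635337] [  6.77578534   6.70875621 -14.22234246] [ 1.30019754 -1.14711612 -0.04079957] 0.016716514936832048
yaw turned 72.05968290035531
```

View pics/scene3z.png

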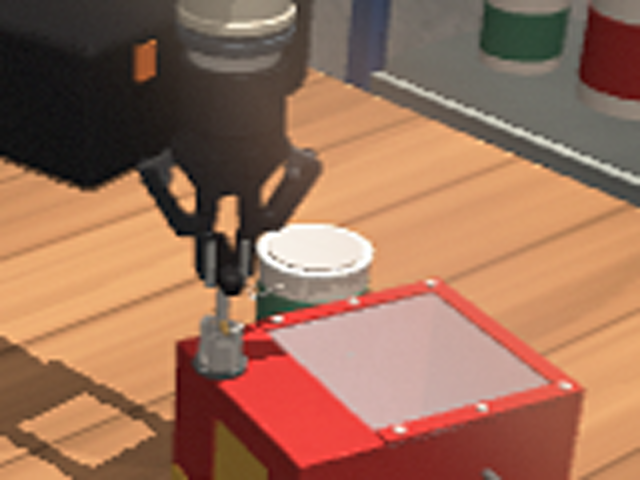

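Call:
{"name": "carry_out", "arguments": {
  "commands": [
    [0,0,0.03,0,0,0],
    [0,0,0.03,0,0,0],
    [0,0,0.025,0,0,0],
    [0,0,0,0,0,0]
  ]
}}

```text
clock: 8.55
tcp_pos: [0.5758, 0.093, 0.2282]
tool_rot: [-2.73, -1.552, -0.007]
ft_force: [6.2, 6.9, -11.4]
gripper_width: 0.0164
```

Call:
{"name": "carry_out", "arguments": {
  "commands": [
    [0,0,0.01,0,0,0],
    [0,0,0.01,0,0,0],
    [0,0,0,0,0,0]
  ]
}}

```text
clock: 8.93
tcp_pos: [0.5757, 0.093, 0.2267]
tool_rot: [-2.731, -1.552, -0.008]
ft_force: [5.5, 7.2, -11.2]
gripper_width: 0.0167
```

Call:
{"name": "carry_out", "arguments": {
  "commands": [
    [0,0,0.01,0,0,0],
    [0,0,0.01,0,0,0],
    [0,0,0,0,0,0]
  ]
}}

```text
clock: 9.3
tcp_pos: [0.5758, 0.093, 0.2264]
tool_rot: [2.731, 1.552, 0.011]
ft_force: [3.5, 6.7, -6.6]
gripper_width: 0.0165
```

Call:
{"name": "carry_out", "arguments": {
  "commands": [
    [0,0,0,0,0,0],
    [0,0,0,0,0,0],
    [0,0,0,0,0,0],
    [0,0,0,0,0,0],
    [0,0,0,0,0,0],
    [0,0,0,0,0,0]
  ],
  "gripper": -1
}}

```text
clock: 10.05
tcp_pos: [0.574, 0.0914, 0.2248]
tool_rot: [2.732, 1.551, -0.0]
ft_force: [0.9, -0.1, 0.8]
gripper_width: 0.0856
```

Call:
{"name": "carry_out", "arguments": {
  "commands": [
    [0,0,-0.1,0,0,0],
    [0,0,-0.3,0,0,0],
    [0,0,-0.4,0,0,0],
    [0,0,-0.2,0,0,0],
    [0,0,0,0,0,0]
  ]
}}

```text
clock: 10.68
tcp_pos: [0.5745, 0.0915, 0.3277]
tool_rot: [2.731, 1.55, 0.007]
ft_force: [-0.8, -0.5, 0.6]
gripper_width: 0.0856
```

Run:
```python
from h import *; from d import *
from plant import r
s=r.observe(); print(s['clock'],s['q'].round(3),s['tcp_pos'],s['ft_force'],s['gripper_width'])
z=snap('scene','scene4'); c=z['im'][90:210,240:400,::-1]
cv2.imwrite("pics/scene4z.png",cv2.resize(c,None,fx=4,fy=4,interpolation=2))
im,P=cloud(z); g=(P[...,2]>.21)&(P[...,2]<.27)&(im.max(-1)<80)&(abs(P[...,0]-.57)<.06)&(abs(P[...,1]-.09)<.07)
from m import rect,trim
g=trim(P,g); print(g.sum(),rect(P[g][:,:2]),np.percentile(P[g][:,2],[5,50,95]))
```

```text
10.675 [ 0.099  0.075  1.09   0.     1.972 -0.933] [0.57453082 0.09151919 0.32768088] [-0.79227916 -0.47232377  0.63672736] 0.08556393914808053
87 (array([578.8,  88.5]), array([15.2, 71.5]), 59.75) [0.22563144 0.23983458 0.24257044]
```

View pics/scene4z.png

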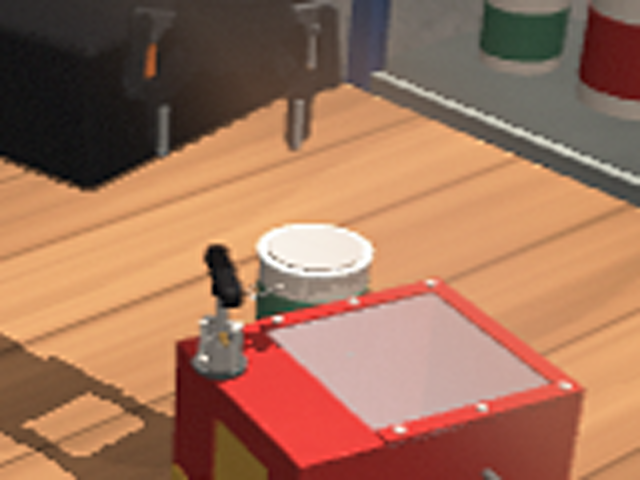

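Run:
```python
from h import *; from d import *
O_=np.array([.4455,-.2815,0]); a=np.radians(166.6); tx=np.array([np.cos(a),np.sin(a),0]); ty=np.array([-tx[1],tx[0],0])
for n,(x0,y0,x1,y1),f in(('top0',(300,180,370,250),8),('scene0',(140,210,240,295),7)):
    z=load(n); c=cv2.resize(z['im'][y0:y1,x0:x1,::-1],None,fx=f,fy=f,interpolation=cv2.INTER_NEAREST)
    for h in (0,.04):
        q=[proj(z,O_+tx*u+ty*v+[0,0,h]) for u,v in((-.08,-.029),(-.08,.029),(.06,.029),(.06,-.029))]
        q=((np.array(q)+.5-[x0,y0])*f).astype(int)
        cv2.polylines(c,[q],True,(0,255,0) if h else (255,255,0),1)
    cv2.imwrite(f"pics/{n}_ov.png",c)
```

```text
(no output)
```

View pics/top0_ov.png

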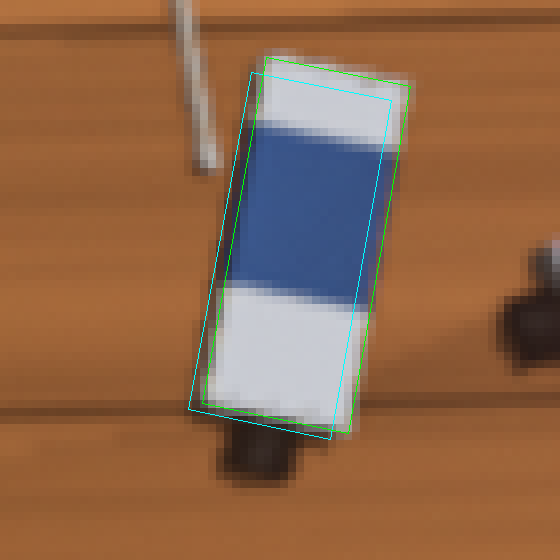

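View pics/scene0_ov.png

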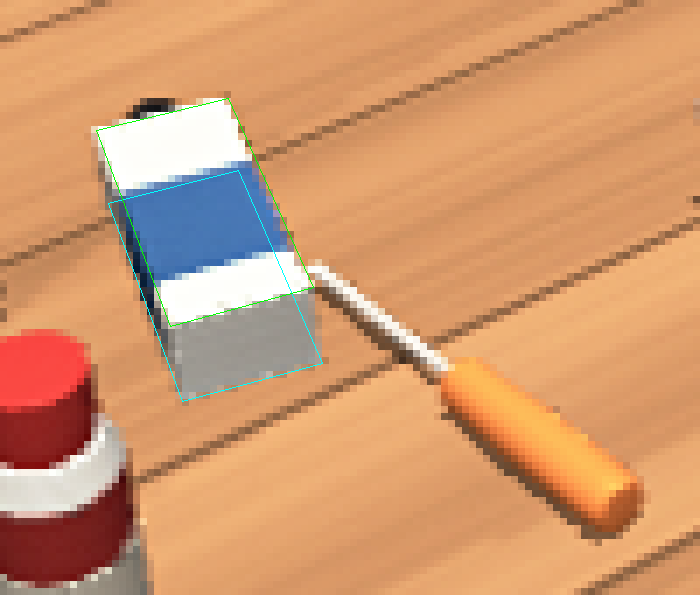

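Run:
```python
from d import *
O_=np.array([.4455,-.2815,0]); a=np.radians(166.6); tx=np.array([np.cos(a),np.sin(a),0]); ty=np.array([-tx[1],tx[0],0])
t=O_+.012*tx+.0005*ty; print(t)
# tool x along +ty (yaw 256.6=-103.4)
print(delta(t+[0,0,.13],mat([0,0,-1],ty)))
```

```text
[ 0.43371082 -0.27920541  0.        ]
(array([-2.000e-03, -3.000e-03,  3.612e+00]), array([3.932, 0.509, 1.956]), array([-3.905,  0.691,  1.953]))
```

Call:
{"name": "carry_out", "arguments": {
  "commands": [
    [0,0,0,0,0,0.1],
    [0,0,0,0,0,0.2],
    [0,0,0,0,0,0.22],
    [0,0,0,0,0,0.22],
    [0,0,0,0,0,0.22],
    [0,0,0,0,0,0.22],
    [0,0,0,0,0,0.22],
    [0,0,0,0,0,0.22],
    [0,0,0,0,0,0.22],
    [0,0,0,0,0,0.22],
    [0,0,0,0,0,0.22],
    [0,0,0,0,0,0.22],
    [0,0,0,0,0,0.22],
    [0,0,0,0,0,0.22],
    [0,0,0,0,0,0.22],
    [0,0,0,0,0,0.22],
    [0,0,0,0,0,0.22],
    [0,0,0,0,0,0.012]
  ]
}}

```text
clock: 12.98
tcp_pos: [0.5738, 0.0914, 0.3231]
tool_rot: [1.947, -2.462, -0.002]
ft_force: [-0.2, 1.4, 0.1]
gripper_width: 0.0854
```

Call:
{"name": "carry_out", "arguments": {
  "commands": [
    [0.2,0.05,0,0,0,0],
    [0.4,0.05,0,0,0,0],
    [0.4,0.05,0,0,0,0],
    [0.4,0.05,0,0,0,0],
    [0.4,0.05,0,0,0,0],
    [0.4,0.05,0.2,0,0,0],
    [0.4,0.05,0.3,0,0,0],
    [0.4,0.05,0.3,0,0,0],
    [0.4,0.05,0.3,0,0,0],
    [0.3,0.05,0.3,0,0,0],
    [0.232,0.009,0.3,0,0,0],
    [0,0,0.256,0,0,0],
    [0,0,0,0,0,0]
  ]
}}

```text
clock: 14.6
tcp_pos: [0.4313, -0.2791, 0.1266]
tool_rot: [1.947, -2.463, -0.008]
ft_force: [-0.7, -0.2, 0.7]
gripper_width: 0.0855
```

Run:
```python
from d import *
from plant import r
O_=np.array([.4455,-.2815,0]); a=np.radians(166.6); tx=np.array([np.cos(a),np.sin(a),0]); ty=np.array([-tx[1],tx[0],0])
t=O_+.012*tx+.0005*ty
print(delta(t+[0,0,.018],mat([0,0,-1],ty)),r.observe()['q'],r.observe()['clock'])
```

```text
(array([0.006, 0.002, 0.001]), array([-0.004, -0.024,  1.086]), array([-0.002, -0.029,  1.086])) [-6.40384893e-01 -1.30639492e-01  1.64873199e+00 -2.33813132e-04
  1.62855052e+00  1.16349061e+00] 14.6
```

Descend and grip.

Call:
{"name": "carry_out", "arguments": {
  "commands": [
    [0,-0.024,0.3,0,0,0],
    [0,0,0.4,0,0,0],
    [0,0,0.28,0,0,0],
    [0,0,0.1,0,0,0],
    [0,0,0,0,0,0]
  ]
}}

```text
clock: 15.22
tcp_pos: [0.436, -0.28, 0.0221]
tool_rot: [-1.948, 2.464, -0.001]
ft_force: [1.4, -0.3, 0.2]
gripper_width: 0.0853
```

Call:
{"name": "carry_out", "arguments": {
  "commands": [
    [0,0,0,0,0,0],
    [0,0,0,0,0,0],
    [0,0,0,0,0,0],
    [0,0,0,0,0,0],
    [0,0,0,0,0,0]
  ],
  "gripper": 1,
  "newtons": 40
}}

```text
clock: 15.85
tcp_pos: [0.4368, -0.2805, 0.0232]
tool_rot: [-1.947, 2.464, -0.005]
ft_force: [-1.0, -0.2, 7.4]
gripper_width: 0.0576
```

Call:
{"name": "carry_out", "arguments": {
  "commands": [
    [0,0,-0.1,0,0,0],
    [0,0,-0.3,0,0,0],
    [0,0,-0.4,0,0,0],
    [0,0,-0.4,0,0,0],
    [0,0,-0.3,0,0,0],
    [0,0,0,0,0,0]
  ]
}}

```text
clock: 16.6
tcp_pos: [0.4368, -0.2805, 0.1743]
tool_rot: [-1.947, 2.464, -0.008]
ft_force: [0.3, 0.6, -1.7]
gripper_width: 0.0574
```

Run:
```python
from h import *
for n in("scene","top"): 
    z=snap(n,n+"5"); c=z['im'][:,:,::-1]
    x0,y0,x1,y1=(110,160,310,310) if n=="scene" else (230,110,430,260)
    cv2.imwrite(f"pics/{n}5z.png",cv2.resize(c[y0:y1,x0:x1],None,fx=3,fy=3,interpolation=2))
```

View pics/scene5z.png

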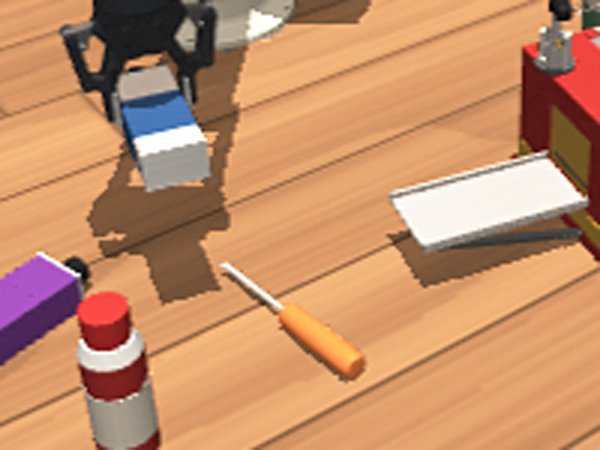

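View pics/top5z.png

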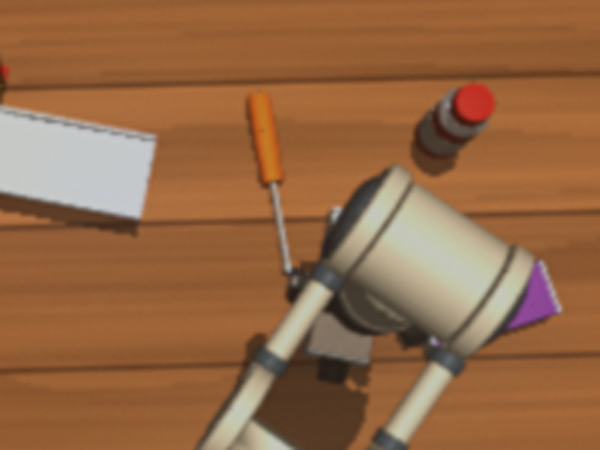

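Run:
```python
from d import *
t=box([-.0947,0,.11]); print(t)
print(delta(t,mat([0,0,-1],Rb.apply([0,-1,0]))))
```

```text
[ 0.60651936 -0.02484664  0.11      ]
(array([ 1.000e-03,  2.000e-03, -2.013e+00]), array([ 1.103, -2.863,  0.601]), array([-2.874, -1.074,  0.601]))
```

Call:
{"name": "carry_out", "arguments": {
  "commands": [
    [0,0,0,0,0,-0.1],
    [0,0,0,0,0,-0.2],
    [0,0,0,0,0,-0.2],
    [0,0,0,0,0,-0.2],
    [0,0,0,0,0,-0.2],
    [0,0,0,0,0,-0.2],
    [0,0,0,0,0,-0.2],
    [0,0,0,0,0,-0.2],
    [0,0,0,0,0,-0.2],
    [0,0,0,0,0,-0.2],
    [0,0,0,0,0,-0.113]
  ]
}}

```text
clock: 18.08
tcp_pos: [0.435, -0.2792, 0.1682]
tool_rot: [-3.12, 0.344, 0.006]
ft_force: [-0.0, 0.2, -2.3]
gripper_width: 0.0569
```

Call:
{"name": "carry_out", "arguments": {
  "commands": [
    [0.1,-0.1,0,0,0,0],
    [0.1,-0.2,0,0,0,0],
    [0.1,-0.3,0,0,0,0],
    [0.1,-0.3,0,0,0,0],
    [0.1,-0.3,0,0,0,0],
    [0.1,-0.3,0,0,0,0],
    [0.1,-0.3,0,0,0,0],
    [0.1,-0.3,0,0,0,0],
    [0.1,-0.3,0,0,0,0],
    [0.1,-0.2,0,0,0,0],
    [0.1,-0.15,0,0,0,0],
    [0,-0.1,0.3,0,0,0],
    [0,0,0.2,0,0,0],
    [0,0,0.1,0,0,0],
    [0,0,0,0,0,0]
  ]
}}

```text
clock: 19.95
tcp_pos: [0.6057, -0.0269, 0.1103]
tool_rot: [3.122, -0.352, -0.003]
ft_force: [-1.2, 0.1, -1.5]
gripper_width: 0.0574
```

Run:
```python
from d import *
from plant import r
t=box([-.0947,0,.079])
print(delta(t,mat([0,0,-1],Rb.apply([0,-1,0]))),r.observe()['tcp_pos'])
from h import *
z=snap('scene','scene6'); c=z['im'][150:270,210:370,::-1]
cv2.imwrite("pics/scene6z.png",cv2.resize(c,None,fx=4,fy=4,interpolation=2))
```

```text
(array([ 0.001,  0.002, -0.001]), array([ 0.003, -0.022,  0.313]), array([ 0.004, -0.022,  0.313])) [ 0.60573284 -0.02691008  0.11031365]
```

View pics/scene6z.png

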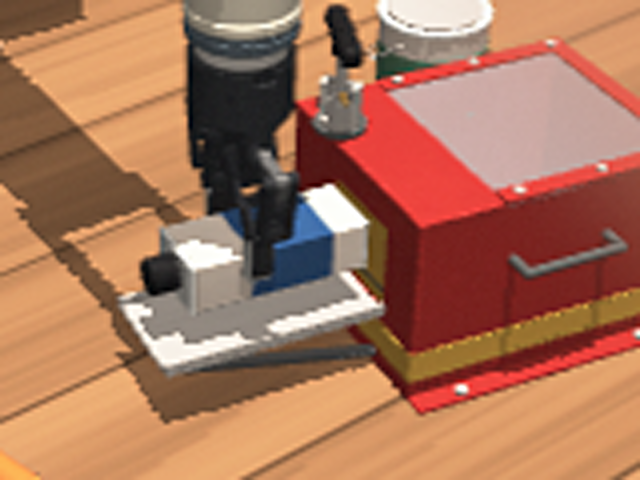

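Call:
{"name": "carry_out", "arguments": {
  "commands": [
    [0,-0.02,0.1,0,0,0],
    [0,0,0.1,0,0,0],
    [0,0,0.05,0,0,0],
    [0,0,0.03,0,0,0],
    [0,0,0.02,0,0,0],
    [0,0,0,0,0,0]
  ]
}}

```text
clock: 20.75
tcp_pos: [0.6067, -0.0243, 0.0812]
tool_rot: [-3.122, 0.35, -0.0]
ft_force: [-0.8, -1.2, -1.9]
gripper_width: 0.057
```

Call:
{"name": "carry_out", "arguments": {
  "commands": [
    [0,0,0.02,0,0,0],
    [0,0,0.01,0,0,0],
    [0,0,0,0,0,0]
  ]
}}

```text
clock: 21.12
tcp_pos: [0.6067, -0.0243, 0.0784]
tool_rot: [-3.122, 0.35, -0.0]
ft_force: [-0.6, 0.3, -0.9]
gripper_width: 0.0572
```

Call:
{"name": "carry_out", "arguments": {
  "commands": [
    [0,0,0.01,0,0,0],
    [0,0,0,0,0,0]
  ]
}}

```text
clock: 21.38
tcp_pos: [0.6068, -0.0244, 0.0782]
tool_rot: [3.122, -0.35, 0.001]
ft_force: [-3.6, -0.6, 5.4]
gripper_width: 0.0571
```

Call:
{"name": "carry_out", "arguments": {
  "commands": [
    [0,0,0,0,0,0],
    [0,0,0,0,0,0],
    [0,0,0,0,0,0],
    [0,0,0,0,0,0],
    [0,0,0,0,0,0]
  ],
  "gripper": -1
}}

```text
clock: 22.0
tcp_pos: [0.6067, -0.0243, 0.0771]
tool_rot: [-3.122, 0.35, 0.0]
ft_force: [-0.8, -0.1, -0.7]
gripper_width: 0.085
```

Call:
{"name": "carry_out", "arguments": {
  "commands": [
    [0,0,-0.1,0,0,0],
    [0,0,-0.3,0,0,0],
    [0,0.1,-0.4,0,0,0],
    [0,0.3,-0.4,0,0,0],
    [0,0.4,-0.2,0,0,0],
    [0,0.4,0,0,0,0],
    [0,0.4,0,0,0,0],
    [0,0.2,0,0,0,0]
  ]
}}

```text
clock: 23.0
tcp_pos: [0.5663, -0.2016, 0.218]
tool_rot: [3.121, -0.353, 0.001]
ft_force: [0.6, 0.6, 0.2]
gripper_width: 0.0855
```

Run:
```python
from d import *
from plant import r
s=r.observe();print(s['clock'],s['q'].round(3),s['tcp_pos'])
from h import *
from m import rect,trim
for n in("scene","top"): 
    z=snap(n,n+"7"); c=z['im'][:,:,::-1]
    x0,y0,x1,y1=(200,140,360,260) if n=="scene" else (130,90,330,240)
    cv2.imwrite(f"pics/{n}7z.png",cv2.resize(c[y0:y1,x0:x1],None,fx=4 if n=="scene" else 3,fy=4 if n=="scene" else 3,interpolation=2))
    im,P=cloud(z); Q=Rb.inv().apply(P.reshape(-1,3)-O).reshape(P.shape)
    g=(Q[...,2]>.075)&(Q[...,2]<.105)&(abs(Q[...,1])<.06)&(Q[...,0]>-.2)&(Q[...,0]<.0)
    g=trim(P,g); print(n,g.sum(),rect(Q[g][:,:2]),np.percentile(Q[g],[1,50,99],axis=0).round(4).tolist())
```

```text
23.0 [-0.399  0.09   1.269 -0.     1.781 -0.173] [ 0.56632809 -0.20161165  0.21798535]
scene 888 (array([-85.3,  -1. ]), array([165.7,  66.1]), 0.01) [[-0.166, -0.0317, 0.0756], [-0.0844, -0.0125, 0.0946], [-0.0058, 0.0281, 0.0988]]
top 952 (array([-85.7,  -0.8]), array([162.9,  60.2]), 0.58) [[-0.1639, -0.0295, 0.0768], [-0.0804, 0.0012, 0.0945], [-0.0064, 0.0285, 0.1015]]
```

View pics/scene7z.png

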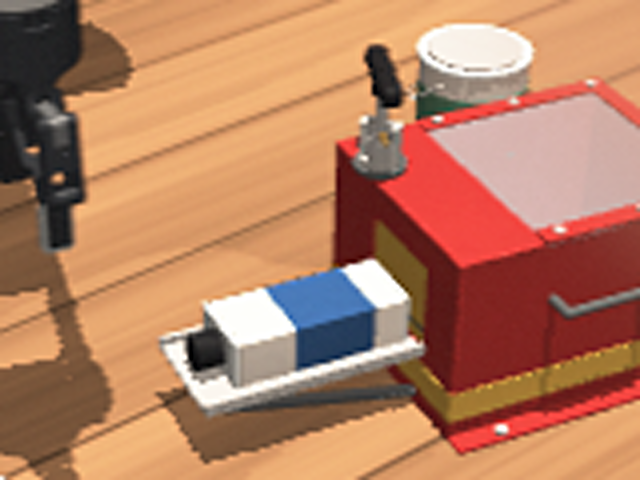

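View pics/top7z.png

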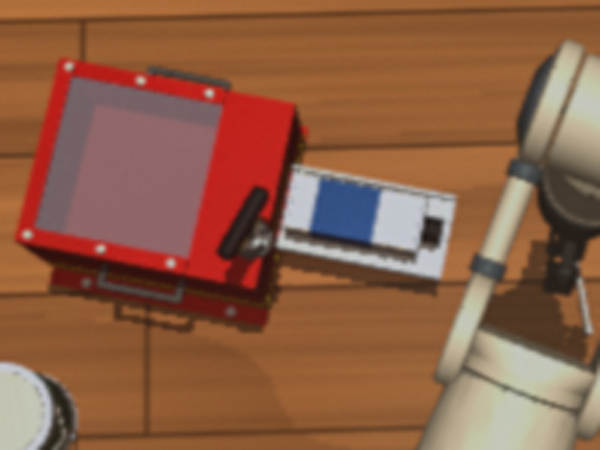

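Call:
{"name": "carry_out", "arguments": {
  "commands": [
    [0,0,0,0.1,0,0],
    [0,0,0,0.2,0,0],
    [0,0,0,0.2,0,0],
    [0,0,0,0.2,0,0],
    [0,0,0,0.2,0,0],
    [0,0,0,0.1,0,0],
    [0,0,0,0,0,0]
  ],
  "gripper": -0.05
}}

```text
clock: 23.98
tcp_pos: [0.5668, -0.1995, 0.2155]
tool_rot: [-2.342, 0.265, -0.105]
ft_force: [0.1, -0.8, -0.2]
gripper_width: 0.0446
```

```bash
cat > t.py <<'E'
from d import *
from plant import r
import sys
bx,by,bz,t=map(float,sys.argv[1:5]); t=np.radians(t)
s=r.observe();print(s['clock'],s['q'].round(3),'box',tobox(s['tcp_pos']).round(4),s['gripper_width'],s['ft_force'].round(1))
R=mat(Rb.apply([np.sin(t),0,-np.cos(t)]),Rb.apply([0,-1,0]))
print(delta(box([bx,by,bz]),R))
E
python3 t.py -.2 -.001 .074 45; python3 t.py -.161 -.001 .074 45
```

```text
23.975 [-0.745  0.29   1.221  0.73   1.978 -0.342] box [-2.738e-01  1.000e-04  2.155e-01] 0.044644081188402907 [ 0.1 -0.8 -0.2]
(array([-0.002,  0.003, -0.003]), array([0.011, 0.478, 1.522]), array([0.016, 0.481, 1.522]))
23.975 [-0.745  0.29   1.221  0.73   1.978 -0.342] box [-2.738e-01  1.000e-04  2.155e-01] 0.044644081188402907 [ 0.1 -0.8 -0.2]
(array([-0.002,  0.003, -0.003]), array([0.011, 0.203, 1.798]), array([0.016, 0.205, 1.798]))
```

Call:
{"name": "carry_out", "arguments": {
  "commands": [
    [0.011,0.2,0.1,0,0,0],
    [0,0,0.3,0,0,0],
    [0,0,0.4,0,0,0],
    [0,0,0.4,0,0,0],
    [0,0,0.2,0,0,0],
    [0,0,0.2,0,0,0],
    [0,0,0,0,0,0]
  ]
}}

```text
clock: 24.85
tcp_pos: [0.5896, -0.1027, 0.0891]
tool_rot: [-2.344, 0.262, -0.107]
ft_force: [-0.0, -0.7, 0.4]
gripper_width: 0.0448
```

```bash
python3 t.py -.161 -.001 .074 45
python3 - <<'E'
from h import *
z=snap('scene','scene8'); c=z['im'][140:260,180:340,::-1]
cv2.imwrite("pics/scene8z.png",cv2.resize(c,None,fx=4,fy=4,interpolation=2))
E
```

```text
24.85 [-0.607  0.267  1.478  0.723  1.711 -0.397] box [-0.1744 -0.0008  0.0891] 0.04484583560320241 [-0.  -0.7  0.4]
(array([-0.   ,  0.002,  0.   ]), array([0.002, 0.012, 0.202]), array([0.003, 0.012, 0.202]))
```

View pics/scene8z.png

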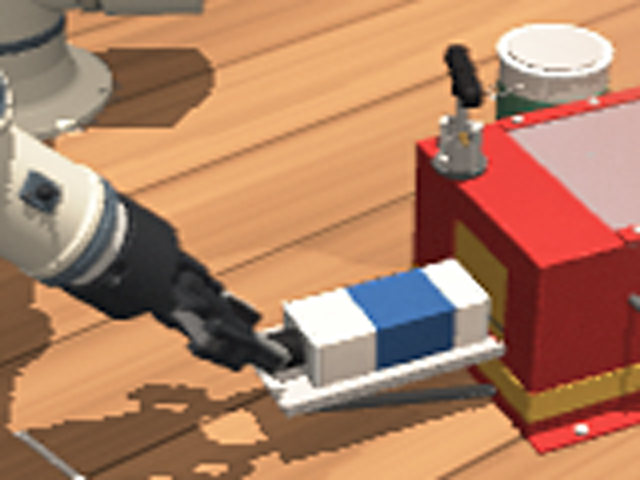

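Call:
{"name": "carry_out", "arguments": {
  "commands": [
    [0,0.01,0.08,0,0,0],
    [0,0,0.07,0,0,0],
    [0,0,0.03,0,0,0],
    [0,0,0,0,0,0]
  ]
}}

```text
clock: 25.4
tcp_pos: [0.5924, -0.0918, 0.0763]
tool_rot: [-2.344, 0.263, -0.109]
ft_force: [-1.1, -0.1, 0.9]
gripper_width: 0.045
```

Call:
{"name": "carry_out", "arguments": {
  "commands": [
    [0,0,0,0,0,0],
    [0,0,0,0,0,0],
    [0,0,0,0,0,0],
    [0,0,0,0,0,0],
    [0,0,0,0,0,0]
  ],
  "gripper": 1,
  "newtons": 60
}}

```text
clock: 26.02
tcp_pos: [0.5926, -0.0922, 0.0769]
tool_rot: [-2.344, 0.263, -0.11]
ft_force: [-2.2, -2.8, 3.4]
gripper_width: 0.0253
```

```bash
python3 t.py .008 -.001 .076 45
python3 - <<'E'
from h import *
z=snap('scene','scene9'); c=z['im'][140:260,180:340,::-1]
cv2.imwrite("pics/scene9z.png",cv2.resize(c,None,fx=4,fy=4,interpolation=2))
E
```

```text
26.025 [-0.591  0.269  1.499  0.726  1.681 -0.401] box [-0.1634 -0.0013  0.0769] 0.025330057786082164 [-2.2 -2.8  3.4]
(array([ 0.   , -0.001,  0.   ]), array([-0.003, -1.206,  1.218]), array([-0.004, -1.206,  1.218]))
```

View pics/scene9z.png

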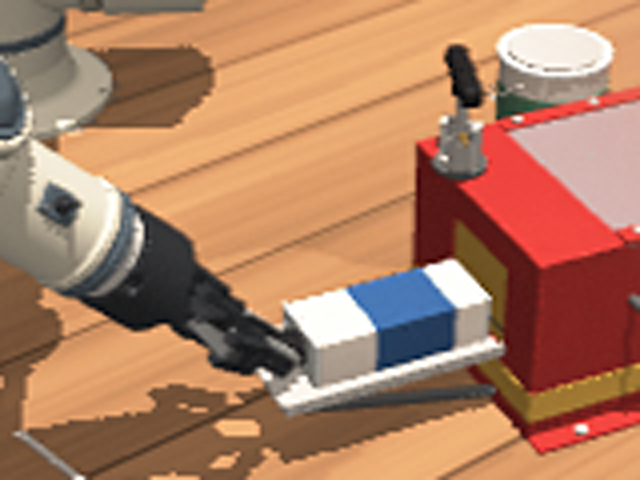

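Call:
{"name": "carry_out", "arguments": {
  "commands": [
    [0,-0.05,0.04,0,0,0],
    [0,-0.1,0.1,0,0,0],
    [0,-0.1,0.1,0,0,0],
    [0,-0.1,0.1,0,0,0],
    [0,-0.1,0.1,0,0,0],
    [0,-0.1,0.1,0,0,0],
    [0,0,0,0,0,0]
  ]
}}

```text
clock: 26.95
tcp_pos: [0.6097, -0.0143, 0.0775]
tool_rot: [-2.342, 0.26, -0.108]
ft_force: [2.2, 4.3, 1.5]
gripper_width: 0.0252
```

```bash
python3 t.py .008 -.001 .077 45
python3 - <<'E'
from h import *
z=snap('scene','scene10'); c=z['im'][140:260,200:360,::-1]
cv2.imwrite("pics/scene10z.png",cv2.resize(c,None,fx=4,fy=4,interpolation=2))
E
```

```text
26.95 [-0.469  0.219  1.557  0.758  1.597 -0.319] box [-0.0837 -0.0008  0.0775] 0.025195685405680134 [2.2 4.3 1.5]
(array([-0.002,  0.002,  0.002]), array([ 0.002, -0.646,  0.652]), array([ 0.004, -0.644,  0.653]))
```

View pics/scene10z.png

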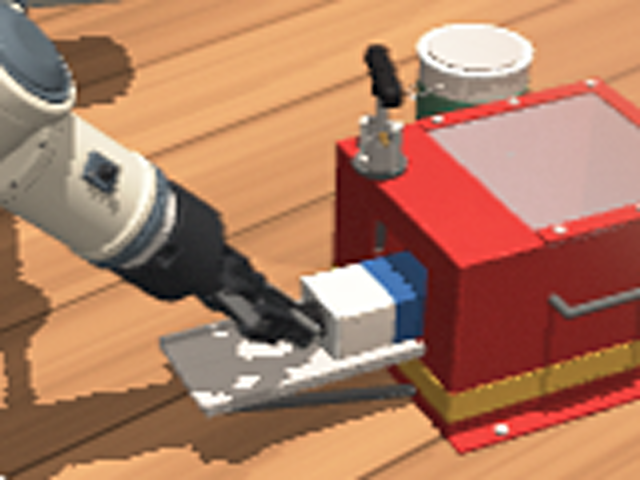

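Call:
{"name": "carry_out", "arguments": {
  "commands": [
    [0,-0.1,0.1,0,0,0],
    [0,-0.1,0.1,0,0,0],
    [0,-0.1,0.1,0,0,0],
    [0,-0.1,0.1,0,0,0],
    [0,-0.1,0.1,0,0,0],
    [0,-0.07,0.07,0,0,0],
    [0,0,0,0,0,0]
  ]
}}

```text
clock: 27.88
tcp_pos: [0.6267, 0.0627, 0.0756]
tool_rot: [-2.345, 0.263, -0.106]
ft_force: [1.5, -0.4, -3.4]
gripper_width: 0.0253
```

```bash
python3 t.py .008 -.001 .077 45
python3 - <<'E'
from h import *
for n in('scene','top'):
    z=snap(n,n+'11'); c=z['im'][130:250,220:380,::-1] if n=='scene' else z['im'][90:210,130:290,::-1]
    cv2.imwrite(f"pics/{n}11z.png",cv2.resize(c,None,fx=4,fy=4,interpolation=2))
E
```

```text
27.875 [-0.339  0.195  1.587  0.78   1.504 -0.229] box [-0.0048 -0.0003  0.0756] 0.025318018512148533 [ 1.5 -0.4 -3.4]
(array([ 0.001,  0.003, -0.001]), array([ 0.007, -0.1  ,  0.081]), array([ 0.007, -0.1  ,  0.081]))
```

View pics/scene11z.png

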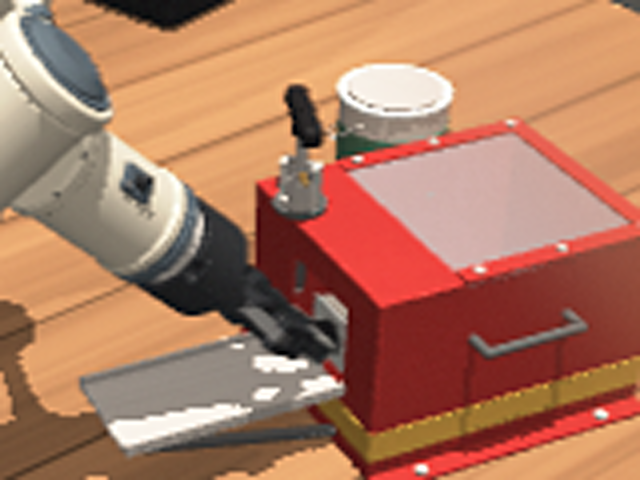

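View pics/top11z.png

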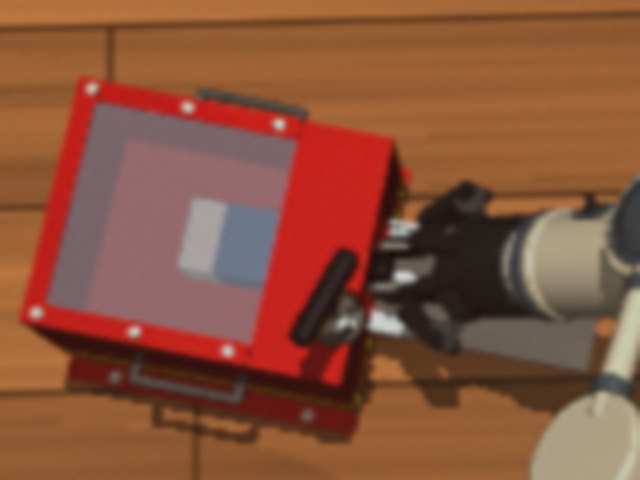

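Call:
{"name": "carry_out", "arguments": {
  "commands": [
    [0,-0.05,0.04,0,0,0],
    [0,-0.03,0.03,0,0,0],
    [0,0,0,0,0,0]
  ]
}}

```text
clock: 28.35
tcp_pos: [0.6298, 0.0725, 0.0779]
tool_rot: [-2.344, 0.263, -0.109]
ft_force: [-0.3, -0.1, -4.2]
gripper_width: 0.0253
```

```bash
python3 t.py .012 -.001 .077 45
```

```text
28.35 [-0.322  0.192  1.586  0.783  1.493 -0.216] box [ 0.0054 -0.0012  0.0779] 0.025347640219876125 [-0.3 -0.1 -4.2]
(array([0., 0., 0.]), array([-0.002, -0.04 ,  0.053]), array([-0.001, -0.04 ,  0.053]))
```

Call:
{"name": "carry_out", "arguments": {
  "commands": [
    [0,-0.025,0.02,0,0,0],
    [0,0,0,0,0,0]
  ]
}}

```text
clock: 28.6
tcp_pos: [0.6306, 0.0755, 0.0783]
tool_rot: [-2.344, 0.263, -0.109]
ft_force: [0.2, -1.3, -3.6]
gripper_width: 0.0254
```

Call:
{"name": "carry_out", "arguments": {
  "commands": [
    [0,0,0,0,0,0],
    [0,0,0,0,0,0],
    [0,0,0,0,0,0],
    [0,0,0,0,0,0]
  ],
  "gripper": 0.02
}}

```text
clock: 29.1
tcp_pos: [0.6306, 0.0754, 0.0785]
tool_rot: [-2.344, 0.263, -0.109]
ft_force: [0.3, 0.4, 0.1]
gripper_width: 0.0418
```

```bash
python3 t.py .012 -.001 .077 45;  python3 - <<'E'
from h import *
for n in('scene','top'):
    z=snap(n,n+'12'); c=z['im'][130:250,220:380,::-1] if n=='scene' else z['im'][90:210,130:290,::-1]
    cv2.imwrite(f"pics/{n}12z.png",cv2.resize(c,None,fx=4,fy=4,interpolation=2))
E
```

```text
29.1 [-0.317  0.191  1.586  0.785  1.49  -0.212] box [ 0.0084 -0.0013  0.0785] 0.041795222861127135 [0.3 0.4 0.1]
(array([-0., -0.,  0.]), array([-0.003, -0.015,  0.036]), array([-0.003, -0.015,  0.036]))
```

View pics/scene12z.png

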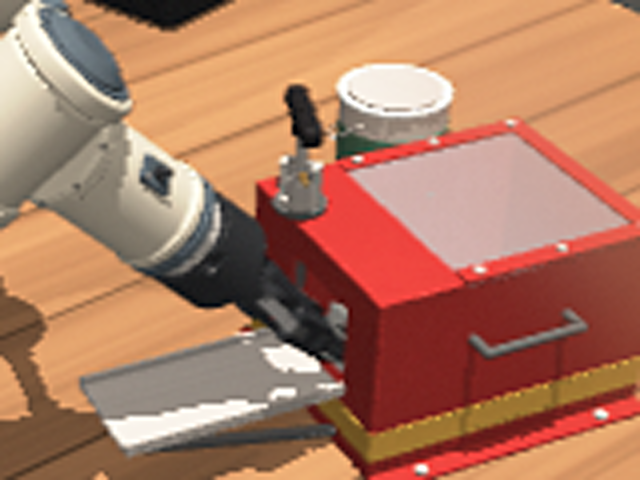

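View pics/top12z.png

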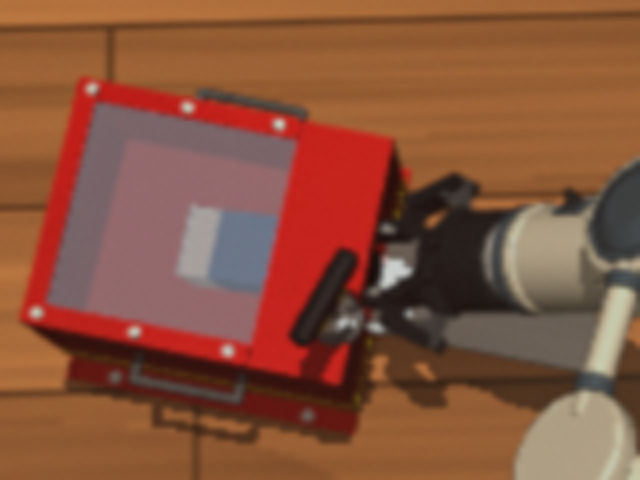

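Call:
{"name": "carry_out", "arguments": {
  "commands": [
    [0,0.1,-0.1,0,0,0],
    [0,0.1,-0.1,0,0,0],
    [0,0.15,-0.15,0,0,0],
    [0,0,0,0,0,0]
  ]
}}

```text
clock: 29.7
tcp_pos: [0.6195, 0.0247, 0.0781]
tool_rot: [-2.344, 0.266, -0.11]
ft_force: [0.5, -0.8, -0.6]
gripper_width: 0.0417
```

Call:
{"name": "carry_out", "arguments": {
  "commands": [
    [0,0,0,0,0,0],
    [0,0,0,0,0,0],
    [0,0,0,0,0,0],
    [0,0,0,0,0,0]
  ],
  "gripper": 1,
  "newtons": 40
}}

```text
clock: 30.2
tcp_pos: [0.6195, 0.0274, 0.0782]
tool_rot: [-2.344, 0.262, -0.109]
ft_force: [0.5, 0.7, 1.3]
gripper_width: 0.0002
```

```bash
python3 t.py .012 -.001 .077 45;  python3 - <<'E'
from h import *
for n in('scene','top'):
    z=snap(n,n+'13'); c=z['im'][130:250,220:380,::-1] if n=='scene' else z['im'][90:210,130:290,::-1]
    cv2.imwrite(f"pics/{n}13z.png",cv2.resize(c,None,fx=4,fy=4,interpolation=2))
E
```

```text
30.2 [-0.398  0.201  1.575  0.77   1.547 -0.268] box [-0.0408 -0.0011  0.0782] 0.0002203492241253163 [0.5 0.7 1.3]
(array([-0.,  0.,  0.]), array([-0.001, -0.365,  0.382]), array([-0.   , -0.365,  0.382]))
```

View pics/scene13z.png

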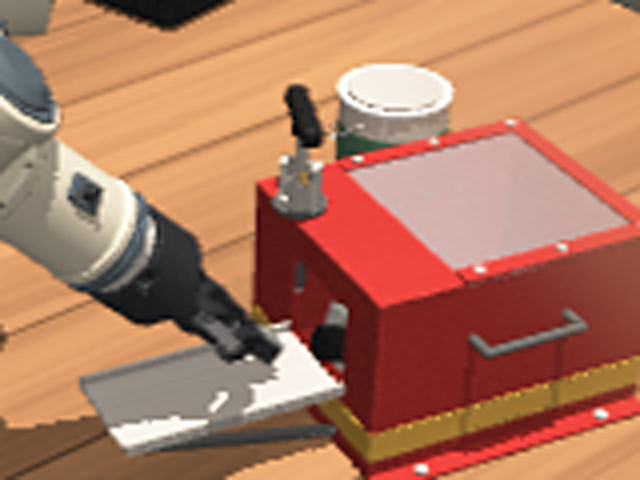

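View pics/top13z.png

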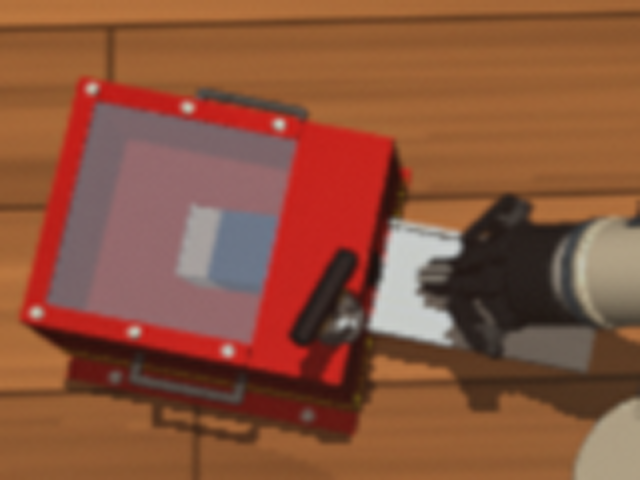

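Call:
{"name": "carry_out", "arguments": {
  "commands": [
    [0,0.03,0.03,0,0,0],
    [0,-0.1,0.1,0,0,0],
    [0,-0.1,0.1,0,0,0],
    [0,-0.06,0.06,0,0,0],
    [0,-0.05,0.05,0,0,0],
    [0,-0.05,0.05,0,0,0],
    [0,0,0,0,0,0]
  ]
}}

```text
clock: 31.18
tcp_pos: [0.6308, 0.0772, 0.074]
tool_rot: [-2.344, 0.262, -0.109]
ft_force: [-1.9, -0.4, -0.6]
gripper_width: -0.0
```

```bash
python3 t.py .012 -.001 .074 45;  python3 - <<'E'
from h import *
for n in('scene','top'):
    z=snap(n,n+'14'); c=z['im'][130:250,220:380,::-1] if n=='scene' else z['im'][90:210,130:290,::-1]
    cv2.imwrite(f"pics/{n}14z.png",cv2.resize(c,None,fx=4,fy=4,interpolation=2))
E
```

```text
31.175 [-0.314  0.195  1.59   0.785  1.483 -0.216] box [ 0.0102 -0.0011  0.074 ] -3.997956071277122e-05 [-1.9 -0.4 -0.6]
(array([-0.,  0.,  0.]), array([-0.001, -0.013,  0.013]), array([-0.001, -0.013,  0.013]))
```

View pics/scene14z.png

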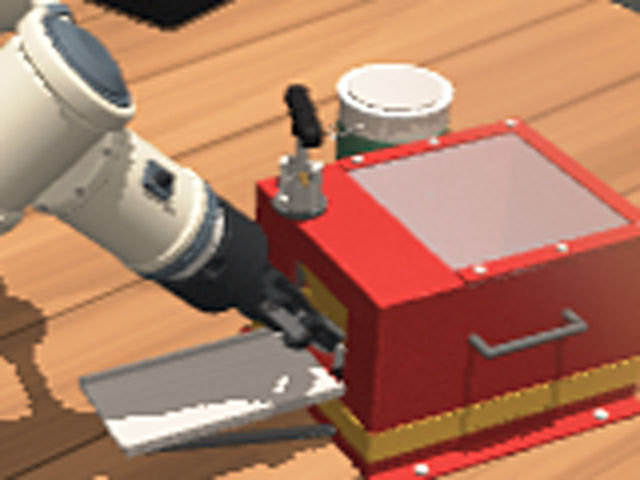

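View pics/top14z.png

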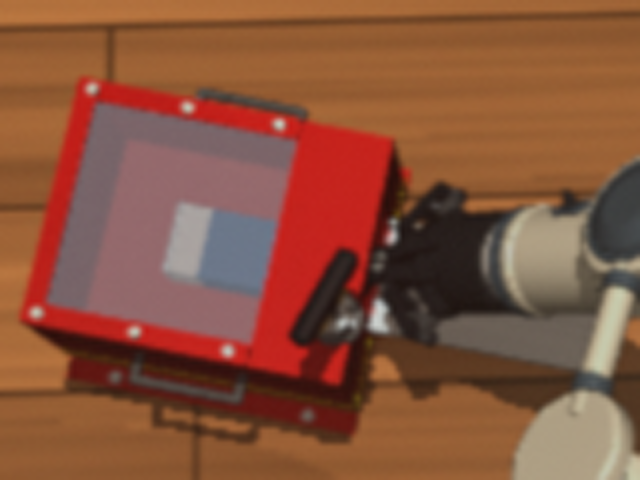

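Call:
{"name": "carry_out", "arguments": {
  "commands": [
    [0,0.1,-0.1,0,0,0],
    [0,0.15,-0.15,0,0,0],
    [0,0.3,-0.3,0,0,0],
    [0,0.2,-0.3,0,0,0],
    [0,0.1,-0.3,0,0,0],
    [0,0,-0.3,0,0,0],
    [0,0,0,0,0,0],
    [0,0,0,0,0,0]
  ]
}}

```text
clock: 32.28
tcp_pos: [0.5945, -0.0821, 0.1158]
tool_rot: [-2.344, 0.264, -0.109]
ft_force: [0.6, -0.0, -0.5]
gripper_width: 0.0003
```

```bash
python3 t.py .012 -.001 .074 45;  python3 - <<'E'
from h import *
from d import *
for n in('scene','top'):
    z=snap(n,n+'15'); c=z['im'][130:250,220:380,::-1] if n=='scene' else z['im'][90:210,130:290,::-1]
    cv2.imwrite(f"pics/{n}15z.png",cv2.resize(c,None,fx=4,fy=4,interpolation=2))
    im,P=cloud(z); Q=Rb.inv().apply(P.reshape(-1,3)-O).reshape(P.shape)
    g=(Q[...,0]>-.02)&(Q[...,0]<.1)&(abs(Q[...,1])<.03)&(Q[...,2]>.06)&(Q[...,2]<.12)
    if g.sum()>5: print(n,g.sum(),np.percentile(Q[g],[5,50,95],axis=0).round(3).tolist())
    # tin white nose visible through the panel?
    g=(Q[...,0]>.09)&(Q[...,0]<.23)&(abs(Q[...,1])<.08)
    print(n,'panel/inside z',np.percentile(Q[g][:,2],[2,25,50,75]).round(3))
E
```

```text
32.275 [-0.576  0.226  1.476  0.736  1.721 -0.344] box [-0.1532 -0.001   0.1158] 0.00027952558538197166 [ 0.6 -0.  -0.5]
(array([-0.   , -0.   , -0.001]), array([ 0.   , -0.873,  1.464]), array([-1.000e-03, -8.720e-01,  1.464e+00]))
scene 166 [[0.004, -0.028, 0.063], [0.006, -0.002, 0.09], [0.008, 0.028, 0.116]]
scene panel/inside z [-0.756 -0.749  0.154  0.156]
top 36 [[-0.018, -0.024, 0.061], [0.005, -0.002, 0.073], [0.006, 0.026, 0.088]]
top panel/inside z [0.15  0.154 0.155 0.157]
```

View pics/scene15z.png

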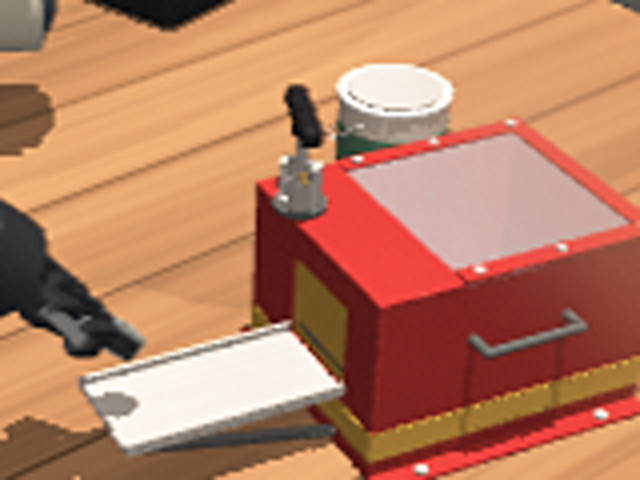

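View pics/top15z.png

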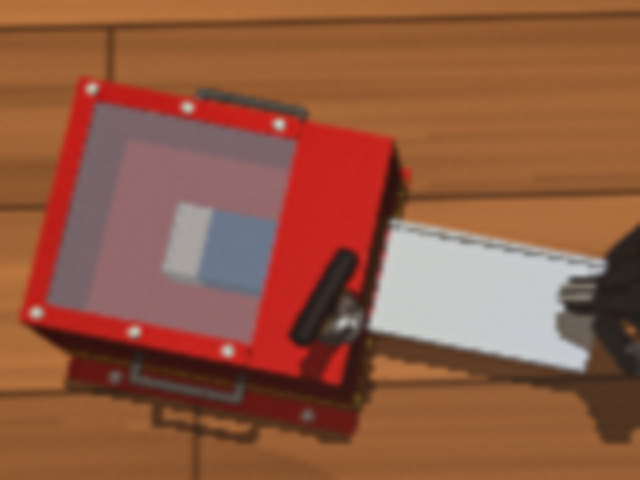

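Run:
```python
from h import *
from d import *
z=load('top15');H=384;f=H/2/np.tan(np.radians(float(z['fov_y']))/2)
M=z['world_from_camera']
def at(u,v,h):
    d=M[:3,:3]@np.array([(u-z['cx'])/f,-(v-z['cy'])/f,-1]); o=M[:3,3]; return tobox(o+d*(h-o[2])/d[2]).round(4)
for h in(.043,.055): print(h,[at(130+a/4-.4,90+b/4-.4,h) for a,b in((183,204),(165,272),(212,208),(198,278))])
im=z['im'][130:175,165:205,::-1]; cv2.imwrite('pics/in15.png',cv2.resize(im,None,fx=14,fy=13,interpolation=0))
s=load('scene15'); cv2.imwrite('pics/sc15.png',s['im'][:,:,::-1])
```

```text
0.043 [array([ 0.1708, -0.0289,  0.043 ]), array([0.1723, 0.0284, 0.043 ]), array([ 0.1472, -0.0303,  0.043 ]), array([0.1454, 0.028 , 0.043 ])]
0.055 [array([ 0.1679, -0.0263,  0.055 ]), array([0.1694, 0.0305, 0.055 ]), array([ 0.1445, -0.0276,  0.055 ]), array([0.1427, 0.0301, 0.055 ])]
```

View pics/in15.png

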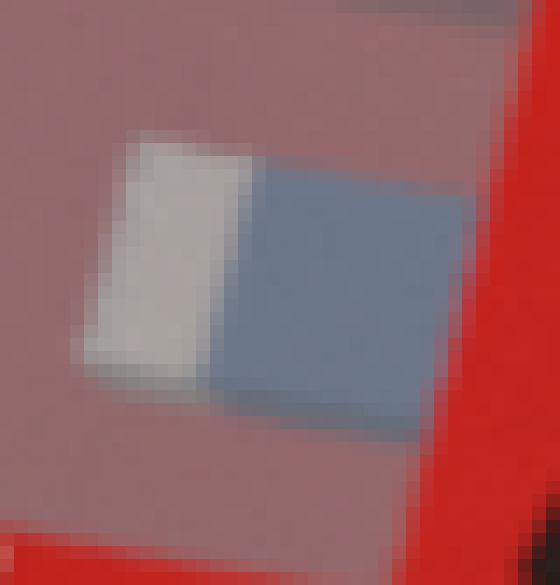

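View pics/sc15.png

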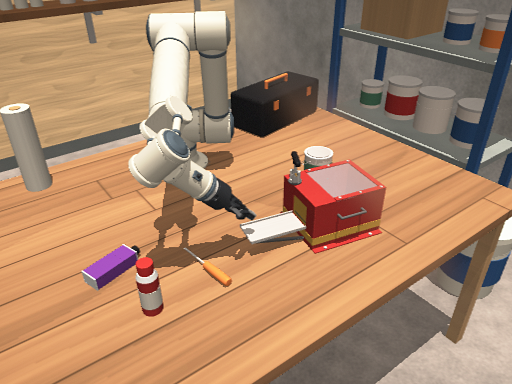

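Run:
```python
from h import *
ims=[]
for n in('top11','top13','top15'):
    z=load(n); im=z['im'][130:175,165:205,::-1]; ims.append(cv2.resize(im,None,fx=6,fy=6,interpolation=cv2.INTER_CUBIC))
cv2.imwrite('pics/cmp.png',np.hstack(ims))
# edges: blue-ness profile per column
for n in('top11','top13','top15'):
    z=load(n); im=z['im'].astype(float); t=im[...,2]-im[...,0]  # B-R : tin higher than panel pinkish
    g=[]
    for u in range(175,198):
        col=t[135:172,u]; 
        bg=np.median(t[136:140,u]); mid=col[14:20].mean(); th=(bg+mid)/2
        on=np.nonzero(col>th)[0]
        if len(on)<8: continue
        i=on[0]; a=i-1+(th-col[i-1])/(col[i]-col[i-1]) if i>0 else i
        j=on[-1]; b=j+(th-col[j])/(col[j+1]-col[j]) if j<len(col)-1 else j
        g.append((u,135+a,135+b))
    g=np.array(g); 
    m=(g[:,0]>=182)&(g[:,0]<=193)&(g[:,1]>130)
    ft=np.polyfit(g[m,0],g[m,1],1); fb=np.polyfit(g[m,0],g[m,2],1); print(n,'top slope',np.degrees(np.arctan(ft[0])).round(2),'bot',np.degrees(np.arctan(fb[0])).round(2),'h',(np.polyval(fb,188)-np.polyval(ft,188)).round(2), np.polyval(ft,188).round(2), np.std(g[m,1]-np.polyval(ft,g[m,0])).round(2))
```

```text
top11 top slope 6.7 bot 8.48 h 20.18 140.66 0.36
top13 top slope 2.91 bot 8.16 h 19.67 142.38 0.22
top15 top slope 8.47 bot 11.23 h 19.71 142.76 0.21
```

View pics/cmp.png

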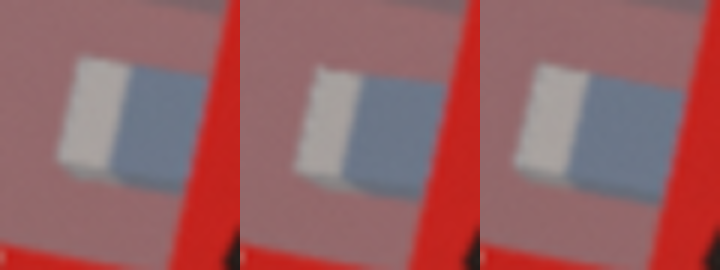

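Call:
{"name": "carry_out", "arguments": {
  "commands": [
    [0,0,-0.3,0,0,0],
    [0,0,-0.4,0,0,0],
    [0,0,-0.3,0,0,0],
    [0,0,0,0,0,0]
  ]
}}

```text
clock: 32.88
tcp_pos: [0.5796, -0.1515, 0.1882]
tool_rot: [-2.345, 0.263, -0.112]
ft_force: [0.0, -0.1, 0.4]
gripper_width: -0.0003
```

Run:
```python
from h import *
from d import *
a=load('scene0'); z=snap('scene','sceneF'); t=snap('top','topF'); t0=load('top0')
for nm,(u0,v0,u1,v1) in dict(driver=(183,245,235,290),can=(130,255,168,320)).items():
    print(nm,abs(a['im'][v0:v1,u0:u1].astype(int)-z['im'][v0:v1,u0:u1]).mean((0,1)).round(1), (abs(a['im'][v0:v1,u0:u1].astype(int)-z['im'][v0:v1,u0:u1]).max(-1)>60).sum())
print('pot',(abs(t0['im'][205:255,105:160].astype(int)-t['im'][205:255,105:160]).max(-1)>60).sum())
im,P=cloud(z); Q=Rb.inv().apply(P.reshape(-1,3)-O).reshape(P.shape)
g=(Q[...,0]>-.02)&(Q[...,0]<.1)&(abs(Q[...,1])<.03)&(Q[...,2]>.06)&(Q[...,2]<.12); print('flap',np.percentile(Q[g],[5,50,95],axis=0).round(3)[:,0])
g=(P[...,2]>.21)&(P[...,2]<.27)&(im.max(-1)<80)&(abs(Q[...,0]-.013)<.05)&(abs(Q[...,1]-.058)<.05)
print('handle top',np.percentile(P[g][:,2],[50,95]),'bar angle',np.degrees(np.arctan2(*np.linalg.svd(Q[g][:,:2]-Q[g][:,:2].mean(0))[2][0][::-1])))
```

```text
driver [28.5 22.4 15.8] 624
can [13.8 11.2  9. ] 283
pot 0
flap [0.004 0.006 0.008]
handle top [0.23918632 0.24283223] bar angle -105.165639273005
```

View pics/sceneF.png

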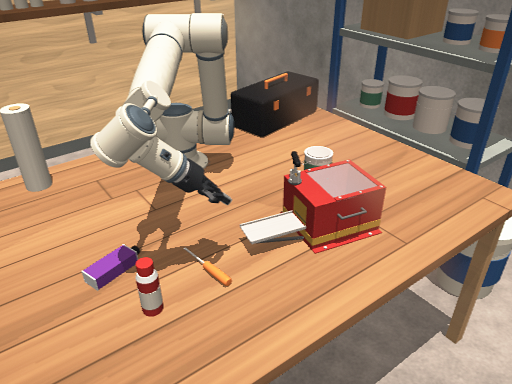

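Run:
```python
from h import *
for n in('scene0','sceneF'):
    im=load(n)['im'].astype(int); 
    o=im[240:300,180:240]; m=(o[...,0]-o[...,2]>130)&(o[...,0]>180); v,u=np.nonzero(m); print(n,'orange',m.sum(),u.mean(),v.mean())
    o=im[250:325,125:175]; m=(o[...,0]-o[...,1]>110); v,u=np.nonzero(m); print('red',m.sum(),u.mean(),v.mean())
for n in('top0','topF'):
    im=load(n)['im'].astype(int); o=im[130:185,300:340]; m=(o[...,0]-o[...,2]>120)&(o[...,0]>150); v,u=np.nonzero(m); print(n,'orange',m.sum(),u.mean(),v.mean())
from plant import r
print(r.observe()['ft_force']); print(r.close_job())
```

```text
scene0 orange 260 36.35 31.81153846153846
red 164 18.713414634146343 12.957317073170731
sceneF orange 263 36.52851711026616 31.984790874524716
red 167 18.70059880239521 13.1437125748503
top0 orange 213 18.187793427230048 24.704225352112676
topF orange 20 15.15 12.0
[0.00838463 0.02169649 0.84053814]
the job is handed in; nothing more can be done
None
```

The job is done and handed in at about 33 s, well under the 72 s limit.

- **Plunger:** I pulled it up about 25 mm, turned it 72° and let it down into the rest notch. It stayed up when I let go. The last check still shows it parked, with the top of the bar at z 0.243 m and the bar turned about 75° from its locked position.
- **Tin:** I laid it cap rearward on the shelf and let go. I took it again by the cap with the gripper tilted 45°, fed it through the flap and let go. Then I pushed its rear end over the edge with shut fingers. Through the sight panel it appears to lie flat inside. That is judged from its outline only, as depth cannot be read through the panel.
- **Flap:** It swung shut and hangs in its closed plane (box x 4–8 mm over its height).
- **Bystanders:** The paint pot shows no change in the top view. The screwdriver and spray can are within 0.2 pixel of where they started in the scene view.
- **Checks that disagreed:** A plain before/after image difference flagged the screwdriver and can areas. I put that down to the arm's shadow. The orange count for the screwdriver in the last top view also failed, probably because the arm covers most of it there.
- **Forces:** The highest reading I saw was about 17 N while turning the plunger. At hand-in the arm was clear and the reading was under 1 N.

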